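Unclip the worn sharpening stone

TASK

Take the worn stone cartridge off the sharpening dock: press the orange release pad gently all the way down and keep it down while you draw the cartridge out from under the metal arch, never yanking against the latch. Then lay the cartridge gently, stone up and flat, in the green rinse tray and let go of it, leaving the scissors, the bottle and the honing rod where they are.

Things in the scene. Friction and masses are not known exactly. Their poses are not given: they have to be found in the camera images.
- dock: fixed black dock (mm): x -77 to +103, 104 wide, flat deck 15 above the table. Origin on the table right under the clipped-in cartridge's origin; z up, +x from the free end towards the arch, so the cartridge comes out along the dock's -x. Two guides 6 high on the deck at y +-22.5 to 28.5 (x -60 to 60). Nothing else stands between x -77 and 66; a low end stop lies behind the arch.
- dock_arch (a point): middle of the underside of the dock's aluminium arch, at dock x 72, y 0, 18.5 above the deck. The beam is 12 thick along x (66 to 78), 72 wide, its top 27.5 above the deck.
- cartridge: loose cartridge, about 0.24 kg, at the start clipped in the dock, origin 15 above the dock's, same axes. Origin on its underside; x -65 to +87, 42 wide, 30 high. From its free end: green-grey stone, blue lip, open bay (x 20 to 66) with the orange release pad, thin tongue under the arch. Slides on the deck with friction; drawn out by 30 its latch is past the arch and it can be lifted straight up.
- cartridge_grip (a point): place to grip it, on the top of the stone block (cartridge x -22, y 0, z 30). The block is 74 long (x -62 to 12), 42 wide across y, with flat upright sides free down to the guides (6 above the deck). Centre of mass near x -10.
- cartridge_lip (a point): top of the lip's upright face towards the pad (cartridge x 20, y 0, z 30). Shut fingers resting on the pad can push on this face to draw the cartridge out; it stands 13 above the pad, 19 when the pad is pressed.
- release: orange ribbed pad, 38 (x) by 36 (y), on the cartridge; origin mid top face, at cartridge x 42, y 0, z 17 when up. Moves only straight down, 6 of travel on a spring: 4 N starts it, 10 N brings it to its hard stop. Its latch tooth hooks behind the arch (1.5 play), clears it only in the last 1.5 of travel and catches again if let up too soon. Over 25 N spoils the pad, over 12 N of pull the hooked latch.
- cartridge_mid (a point): the middle of the cartridge's length, on its underside (cartridge x +11, y 0, z 0)
- rinse_tray: fixed green open tray, outer 210 (x) by 160 (y), walls 5 thick and 15 high over the table, floor 5 thick with ribs printed on it; inner 200 by 150. Origin on the table under its centre, z up. It stands to the left or the right of the dock and changes places with the tool tray.
- tool_tray: fixed grey tray of the same size with the mended scissors in it; origin as for the rinse tray. Not the place for the cartridge.
- scissors: steel scissors with red handles, 135 long, lying in the grey tray; origin under the pivot. To be left alone.
- bottle: upright clear water bottle, 64 across and 200 high, beyond the dock on the right (-y); origin at its foot. To be left alone.
- hone: honing rod lying on the table, dark wooden handle 100 long, 24 wide and 22 high, steel rod 150 long; beyond the dock on the left (+y). Origin under the guard between them, x along the rod. To be left alone.

How it is judged:
By the outcome, as a careful person would: the job done as asked, in the order asked, and still so for the second after the job is handed in, with the robot touching nothing.
It also fails if it takes over 67 s, if anything falls off the work surface, if the arm or the gripper's body presses on something with over 40 N, if the wrist force passes 120 N, or if a joint passes its speed limit or range.

ROBOT

A 6-joint arm with a two-finger parallel gripper is mounted at the origin on the work surface. World frame = base frame: x ahead of the robot, y to its left, z up, the work surface at z = 0. Lengths are in m, angles in rad, forces in N, time in s.
With the tool pointing down it reaches from about 0.3 to 0.85 m from the base axis. Payload 4.2 kg.
Tool frame: the origin (TCP) lies at the very end of the fingers, on their centre line; the grasp point (between the pads) lies 19 mm behind it (bot.hold_point_z is the distance from the TCP to the grasp point, in m); y points along the fingers, x is the direction in which the jaws open and shut, and the axes are right-handed (so a half turn about y gives the same grasp; the last joint's range is limited). The gripper opens to 91 mm and grips with 3 to 60 N. Pads are 32 mm wide; open, the fingers measure 118 mm over their backs; the gripper's body (76 mm by 178 mm) begins 60 mm behind the grasp point.
Start: joints at [1.234, 0.32, 1.565, -0, 1.257, -0.02], TCP at [0.179, 0.546, 0.214] pointing down, gripper open.
Joint ranges: [-3.11, 3.11], [-0.84, 2.01], [0.21, 2.61], [-1.34, 4.49], [0.05, 2.63], [-2.56, 2.56]. Speed limits (rad/s): [2.57, 2.57, 3.14, 3.14, 3.14, 3.14].

INTERFACE

Orientations are given as a 3x3 rotation matrix whose columns are the frame's x, y, z axes.
In Python, from cell import bot gives the robot as it stands. The module is installed in compiled form; this text tells all that it offers.
- The arm moves only by the tool carry_out, never from a script. Its argument "deltas" is a list of rows, each a list of 2 entries, a list of its own where there are three numbers: the shift along the tool's x, y, z in mm, then the turn about the tool's y in rad. A call has 1 to 10 rows; each row is the pose to reach, as a shift and turn from the pose commanded when the call began, along the tool's axes at that moment; what a row does not reach only later rows make up. A row lasts 1/12 s, in which the tool goes at most 41.7 mm and 7.16 degrees, less where a joint would pass 70% of its speed; a pose out of reach is approached as far as the arm can. A call with a gripper value outside its range is refused whole. "jaw" is the closure, from -1 (fully open) to 1 (shut), so that 0 is half open, set as the call begins (left out, the last holds). The fingers move at their own pace and stop on an object; the grip force is fixed at half the most. Time passes only in rows, so rows that repeat a pose let the fingers close. It gives the time, the measured TCP pose, the force and the opening at its end, in the units of the state.
- bot.read_state(): the state, without advancing time (a new reading comes with each control period).
- bot.snapshot(name): name is "side" or "top"; returns the picture (384x512x3 uint8, red, green, blue); there is no depth.
- bot.camera_params(name): a dict with "mtx" (3x3 intrinsics, pixels), "extrinsics" (4x4, takes a point from camera to world coordinates). Camera axes: x right, y down, z forward; pixel columns grow to the right and rows downward; lengths in m; the calibration is good to about 2 mm. A picture is of the moment at which its call begins. camera_params takes no time and is no camera call.
- bot.sign_off(): hands the job in, once; it reports no verdict.
The state is a dict: "clock": time; "joint_positions": joint angles; "joint_velocities": joint speeds; "joint_efforts": joint torques, N m; "ee_pos": TCP position; "ee_rot": TCP orientation; "wrist_force": force on the tool from outside, world axes, zero at the start; "moment": the same for the moment, N m; "gripper_width": opening from 0.0 (shut) to 1.0 (fully open).
Only numpy, scipy, OpenCV 4.12 (cv2) and the standard library are available. Lean on these libraries where they do the work, as an engineer would, in place of code of your own. Each camera call takes 0.05 s, during which the arm holds its last target.

## Working session

There is one attempt and no reset: what is moved stays moved. The work goes in short steps, Python scripts to look and compute and a tool call to move; the robot and the scene stay as the last step left them, time stands still between calls to the robot, and variables do not carry over. Pictures are saved under pics/ and viewed, and the job is handed in when it is done.

Besides the shell and the picture viewer there is one more tool, called after "Emit:" as a command line: name --argument value ..., lists and objects as JSON in quotes. carry_out: Moves the arm, as the interface text tells. Its arguments: {"type":"object","properties":{"deltas":{"type":"array","items":{"type":"array"}},"jaw":{"type":"number"}},"required":["deltas"]}

```bash
mkdir -p pics; python3 - <<'E'
from cell import bot
import cv2,numpy as np
np.set_printoptions(precision=4,suppress=True)
s=bot.read_state()
for k,v in s.items(): print(k,v)
for n in("side","top"):
    cv2.imwrite(f"pics/{n}0.png",bot.snapshot(n)[:,:,::-1]); p=bot.camera_params(n); print(n,p["mtx"],p["extrinsics"])
E
```

```text
clock 0.0
joint_positions [ 1.234   0.3203  1.5657 -0.0001  1.2574 -0.02  ]
joint_velocities [-0.0011  0.0005  0.0016 -0.0001  0.0005 -0.0006]
joint_efforts [ -0.001  -41.2445 -23.1979   0.0725   0.0458  -0.0002]
ee_pos [0.179  0.5459 0.2131]
ee_rot [[ 0.3115 -0.0005 -0.9502]
 [ 0.9502 -0.0016  0.3115]
 [-0.0017 -1.     -0.    ]]
wrist_force [-0.1286 -0.4616  0.7194]
moment [0.0192 0.0009 0.0072]
gripper_width 1.0023475729253688
side [[394.3988   0.     258.0832]
 [  0.     394.3988 192.6243]
 [  0.       0.       1.    ]] [[ 0.7673 -0.3569  0.5327  0.1069]
 [-0.6412 -0.4236  0.6398 -0.5679]
 [-0.0027 -0.8326 -0.5539  0.5688]
 [ 0.      0.      0.      1.    ]]
top [[486.8332   0.     250.0981]
 [  0.     486.8332 196.9187]
 [  0.       0.       1.    ]] [[ 0.0196 -0.9992  0.0347  0.5594]
 [-0.9998 -0.0197 -0.0026  0.0041]
 [ 0.0033 -0.0346 -0.9994  1.2443]
 [ 0.      0.      0.      1.    ]]
```

View pics/top0.png

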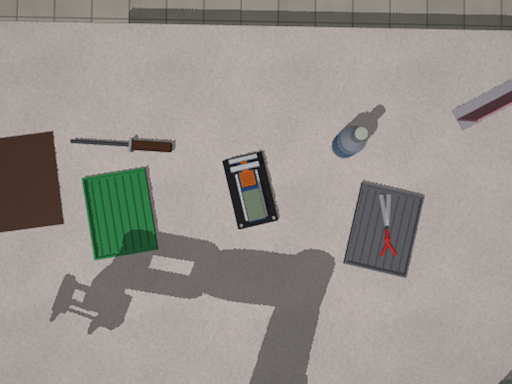

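View pics/side0.png

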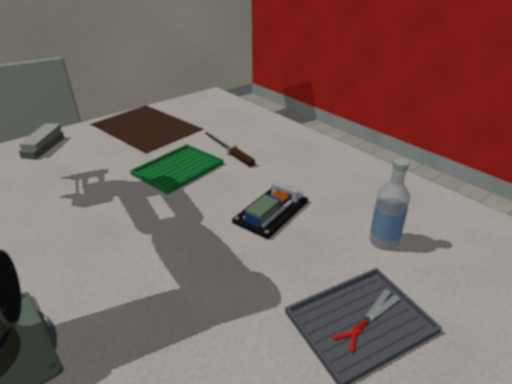

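```bash
python3 - <<'E'
import cv2
t=cv2.imread("pics/top0.png"); s=cv2.imread("pics/side0.png")
cv2.imwrite("pics/c1.png",cv2.resize(t[145:235,200:300],None,fx=6.5,fy=6.5,interpolation=cv2.INTER_CUBIC))
cv2.imwrite("pics/c2.png",cv2.resize(s[175:245,225:315],None,fx=8,fy=8,interpolation=cv2.INTER_CUBIC))
cv2.imwrite("pics/c3.png",cv2.resize(t[155:270,70:170],None,fx=5,fy=5,interpolation=cv2.INTER_CUBIC))
E
```

```text
(no output)
```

View pics/c1.png

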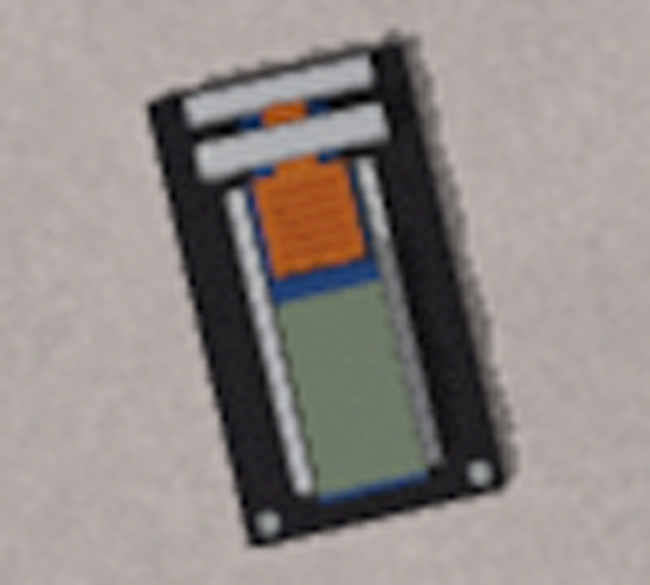

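View pics/c2.png

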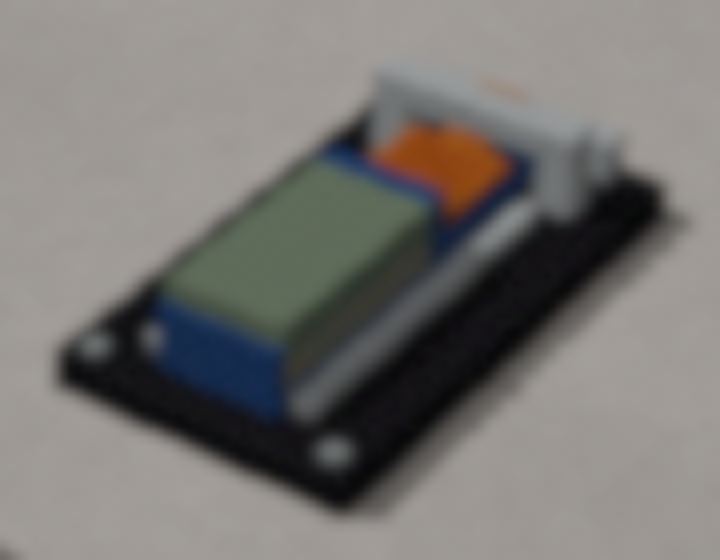

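View pics/c3.png

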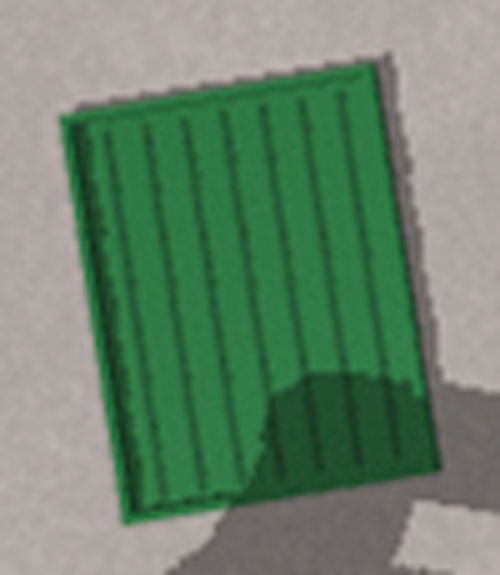

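```bash
cat > h.py <<'E'
from cell import bot
import cv2,numpy as np
from scipy.optimize import least_squares
np.set_printoptions(precision=4,suppress=True)
def proj(n,P):
    c=bot.camera_params(n); T=np.linalg.inv(c["extrinsics"]); P=np.asarray(P)@T[:3,:3].T+T[:3,3]
    q=P@np.array(c["mtx"]).T; return q[:,:2]/q[:,2:]
def w(pose,P):
    x,y,a=pose; P=np.asarray(P,float); c,s=np.cos(a),np.sin(a)
    return np.c_[x+c*P[:,0]-s*P[:,1], y+s*P[:,0]+c*P[:,1], P[:,2]]
def fit(obs,p0):
    def f(p): return np.concatenate([(proj(n,w(p,P))-U).ravel() for n,P,U in obs])
    r=least_squares(f,p0); return r.x,r.fun.reshape(-1,2)
E
python3 - <<'E'
from h import *
U=lambda L,s,o:(np.array(L,float)+.5)/s-.5+np.array(o)
deck=np.array([[103,52,15],[103,-52,15],[-77,-52,15],[-77,52,15]])/1e3
st=np.array([[-62,21,45],[-62,-21,45],[12,21,45],[12,-21,45]])/1e3
T1=U([(150,102),(405,38),(503,483),(253,545)],6.5,(200,145))
T2=U([(316,492),(425,472),(275,303),(380,280)],6.5,(200,145))
S1=U([(60,355),(345,495),(660,180)],8,(225,175)); 
S2=U([(160,295),(285,342),(330,160),(435,205)],8,(225,175))
dS=deck[[3,2,1]]
for o in ([("top",deck,T1)],[("top",st,T2)],[("side",dS,S1)],[("side",st,S2)],[("top",deck,T1),("top",st,T2)],[("top",deck,T1),("top",st,T2),("side",dS,S1),("side",st,S2)]):
    p,r=fit(o,[.56,0,.2]); print(p,r.tolist() if len(o)==4 else np.abs(r).max())
tr=np.array([[105,80,15],[105,-80,15],[-105,-80,15],[-105,80,15]])/1e3
p,r=fit([("top",tr,U([(62,115),(375,62),(440,468),(125,522)],5,(70,155)))],[.5,.3,.15]);print("tray",p,r)
E
```

```text
[ 0.6084 -0.0017  0.2476] 1.1663144486013266
[ 0.6079 -0.0014  0.2357] 0.3239283514910767
[ 0.608  -0.0017  0.2761] 1.5203769904572937
[ 0.6082 -0.005   0.2334] 1.2975477076998914
[ 0.6081 -0.0014  0.2448] 0.9814621965728065
[ 0.6084 -0.0021  0.2537] [[-0.7369656609570256, -0.6201690565064837], [-0.03825231683202901, -0.24464458679918266], [1.4913980561812537, 0.42456072032535985], [-0.15346518756490468, 0.46846942477080233], [0.7487380767219065, 0.1326664507245141], [0.5753803183281434, -0.7532051549415257], [0.09693602553278424, -0.013255198940953505], [0.5080460965952511, -0.4180349406454411], [-1.5548822783930518, -0.04981023666229589], [0.049386054277761104, -0.696195108947478], [1.6077356332399972, 0.6070705882541461], [0.3207840334254968, -1.607819049916003], [-0.07997103842114939, -0.9569246223686605], [-2.114935481209045, 0.2854905050931791], [-0.42791509700691677, 0.4972289156157217]]
tray [0.5554 0.3288 0.1863] [[-0.1116 -0.5132]
 [-0.1551 -0.3665]
 [ 0.0836  0.5298]
 [ 0.182   0.3403]]
```

```bash
cat > ov.py <<'E'
from h import *
def overlay(img,n,polys,box,f,out):
    x0,y0,x1,y1=box
    c=cv2.resize(img[y0:y1,x0:x1],None,fx=f,fy=f,interpolation=cv2.INTER_CUBIC)
    for P,col in polys:
        q=((proj(n,P)-[x0,y0]+.5)*f-.5)
        cv2.polylines(c,[np.round(q*16).astype(np.int32)],True,col,1,cv2.LINE_AA,4)
    cv2.imwrite(out,c)
def dockpolys(p):
    r=lambda a,b,y,z:np.array([[a,y,z],[a,-y,z],[b,-y,z],[b,y,z]])/1e3
    return [(w(p,r(-77,103,52,15)),(0,255,255)),(w(p,r(-62,12,21,45)),(255,0,255)),(w(p,r(23,61,18,32)),(255,255,0)),(w(p,r(66,78,36,42.5)),(0,0,255)),
     (w(p,r(-60,60,28.5,21)),(0,255,0))]
E
python3 - <<'E'
from ov import *
for p,k in(([.6082,-.0016,.243],'a'),):
    for n,b,f in(("top",(205,145,300,235),8),("side",(225,175,315,245),8)):
        overlay(cv2.imread(f"pics/{n}0.png"),n,dockpolys(p),b,f,f"pics/ov{n}{k}.png")
E
```

```text
(no output)
```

View pics/ovtopa.png

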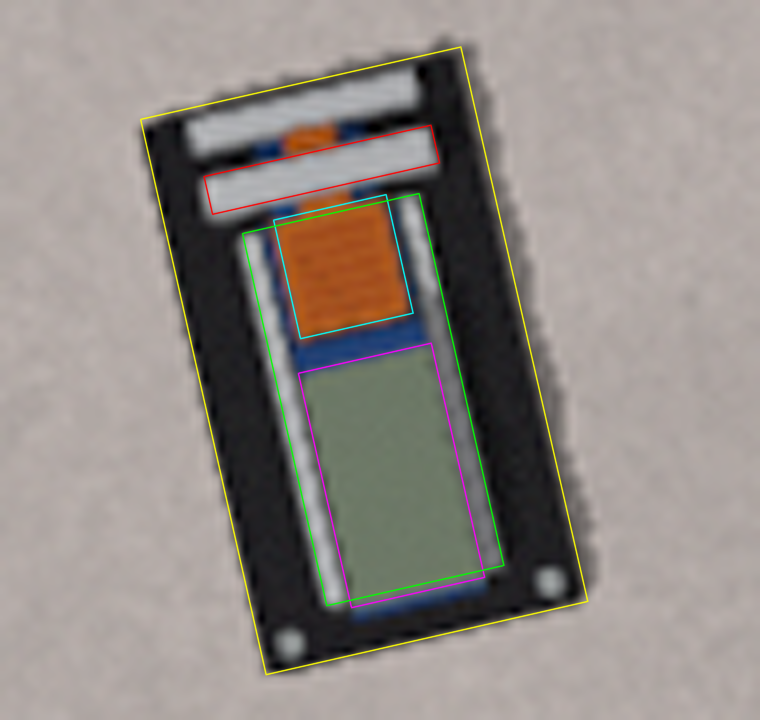

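View pics/ovsidea.png

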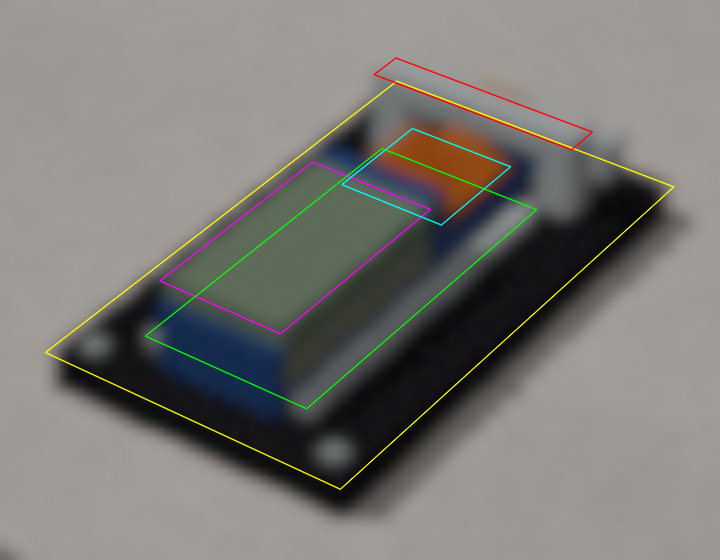

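```bash
cat >> h.py <<'E'
D=np.array([.6082,-.0018,.243])
def goal(xyz,ang,s=None):
    """delta in tool axes (mm) and turn about tool y from measured pose; ang = world angle of tool x"""
    s=s or bot.read_state(); R=np.array(s["ee_rot"]); d=R.T@(np.array(xyz)-s["ee_pos"])*1e3
    a=np.arctan2(R[1,0],R[0,0]); t=-((ang-a+np.pi)%(2*np.pi)-np.pi)
    print("delta mm",d,"turn",t, "n>=",max(np.linalg.norm(d)/41.7,abs(t)/.125)); return d,t
E
python3 - <<'E'
from h import *
p=w(D,[[.040,0,.12]])[0];print(p)
goal(p,D[2]+np.pi/2)
E
```

```text
[0.647  0.0078 0.12  ]
delta mm [-365.4227   93.7684 -612.3874] turn -0.5597851514851637 n>= 17.24860112159944
```

Emit:
carry_out --deltas '[[[-8,2,-13],-0.02],[[-24,6,-40],-0.06],[[-45,12,-75],-0.1],[[-66,18,-110],-0.14],[[-87,24,-145],-0.18],[[-108,30,-180],-0.22],[[-129,35,-215],-0.26],[[-150,40,-250],-0.3],[[-165,43,-276],-0.33],[[-175,45,-293],-0.35]]' --jaw 1

```text
clock: 0.93
ee_pos: [0.4043, 0.2861, 0.1683]
ee_rot: [[-0.032, -0.001, -0.999], [0.999, -0.001, -0.032], [-0.001, -1.0, 0.001]]
wrist_force: [0.6, 0.2, -0.4]
gripper_width: 0.303
```

```bash
python3 - <<'E'
from h import *
goal([.647,.0078,.12],D[2]+np.pi/2)
E
```

```text
delta mm [-285.9453   48.4967 -233.6055] turn -0.21077912833404255 n>= 8.930662104553384
```

Emit:
carry_out --deltas '[[[-30,5,-24],-0.03],[[-62,10,-51],-0.06],[[-94,16,-77],-0.09],[[-126,22,-103],-0.11],[[-158,27,-129],-0.13],[[-190,32,-155],-0.15],[[-222,37,-181],-0.17],[[-252,42,-206],-0.19],[[-274,46,-224],-0.2],[[-285,48,-233],-0.21]]'

```text
clock: 1.77
ee_pos: [0.6471, 0.0084, 0.1195]
ee_rot: [[-0.239, -0.0, -0.971], [0.971, -0.001, -0.239], [-0.001, -1.0, 0.001]]
wrist_force: [-0.3, 0.3, 0.3]
gripper_width: 0.009
```

Emit:
carry_out --deltas '[[[0,0,0],0],[[0,0,0],0],[[0,0,0],0]]'

```text
clock: 2.02
ee_pos: [0.6445, 0.0124, 0.1206]
ee_rot: [[-0.241, -0.001, -0.971], [0.971, 0.001, -0.241], [0.001, -1.0, 0.001]]
wrist_force: [0.6, -0.9, 0.5]
gripper_width: 0.004
```

```bash
python3 - <<'E'
from h import *
from ov import *
s=bot.read_state();print(s["ee_pos"],s["wrist_force"],s["joint_positions"])
goal([.647,.0078,.05],D[2]+np.pi/2)
for n in("top","side"):
    i=bot.snapshot(n)[:,:,::-1].copy(); cv2.imwrite(f"pics/{n}1.png",i)
    b=(205,115,300,205) if n=="top" else (225,130,325,230)
    overlay(i,n,[],b,6 if n=="side" else 8,f"pics/{n}1c.png")
E
```

```text
[0.6445 0.0124 0.1206] [ 0.5597 -0.8819  0.4974] [ 0.0011  0.4946  1.5284  0.0006  1.12   -1.8132]
delta mm [-5.1295 70.633  -1.3797] turn 0.0003021289490585666 n>= 1.698620521606715
```

View pics/side1.png

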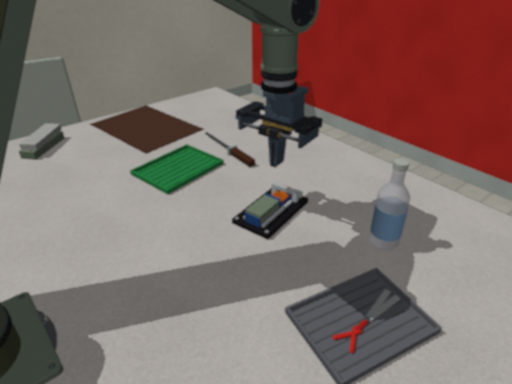

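View pics/side1c.png

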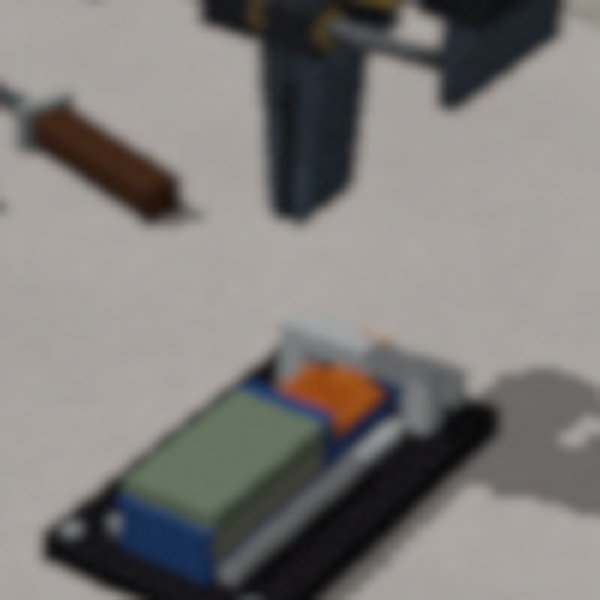

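View pics/top1.png

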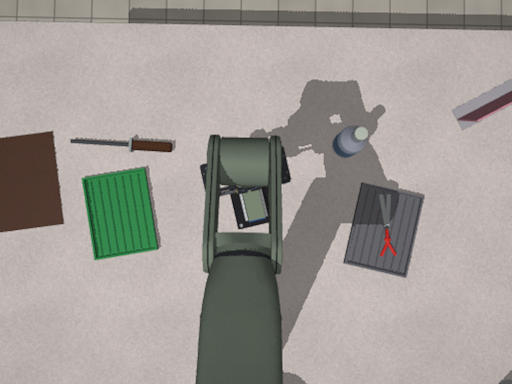

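Emit:
carry_out --deltas '[[[0,0,0],0],[[0,0,0],0],[[0,0,0],0]]'

```text
clock: 2.37
ee_pos: [0.6452, 0.0124, 0.1213]
ee_rot: [[-0.242, 0.0, -0.97], [0.97, 0.0, -0.242], [0.0, -1.0, -0.0]]
wrist_force: [-0.1, 0.2, -0.1]
gripper_width: 0.003
```

```bash
python3 - <<'E'
from h import *
goal([.647,.0078,.05],D[2]+np.pi/2)
E
```

```text
delta mm [-4.8818 71.3075 -0.6588] turn 0.0010482927242616569 n>= 1.7140867184944881
```

Emit:
carry_out --deltas '[[[-1,10,0],0],[[-3,28,-0.5],0],[[-5,46,-0.7],0],[[-5,60,-0.7],0],[[-5,69,-0.7],0],[[-5,74,-0.7],0],[[-5,76,-0.7],0],[[-5,76,-0.7],0],[[-5,76,-0.7],0],[[-5,76,-0.7],0]]'

```text
clock: 3.2
ee_pos: [0.6479, 0.0071, 0.0459]
ee_rot: [[-0.241, 0.002, -0.971], [0.971, 0.0, -0.241], [-0.0, -1.0, -0.002]]
wrist_force: [0.1, 0.1, 0.1]
gripper_width: 0.008
```

```bash
python3 - <<'E'
from ov import *
s=bot.read_state();print(s["ee_pos"],s["wrist_force"])
goal([.647,.0078,.033],D[2]+np.pi/2)
i=bot.snapshot("side")[:,:,::-1].copy()
e=s["ee_pos"];R=np.array(s["ee_rot"])
f=[(np.array([e+R@[a,0,b] for a,b in((.0135,.016),(.0135,-.016),(-.0135,-.016),(-.0135,.016))]),(0,255,0))]
overlay(i,"side",[],(225,150,325,230),7,"pics/s2.png");overlay(i,"side",f+dockpolys(D),(225,150,325,230),7,"pics/s2o.png")
E
```

```text
[0.6479 0.0071 0.0459] [0.0506 0.0586 0.111 ]
delta mm [ 0.9239 12.8658  0.7482] turn 0.000254922826214532 n>= 0.30984726142590674
```

View pics/s2.png

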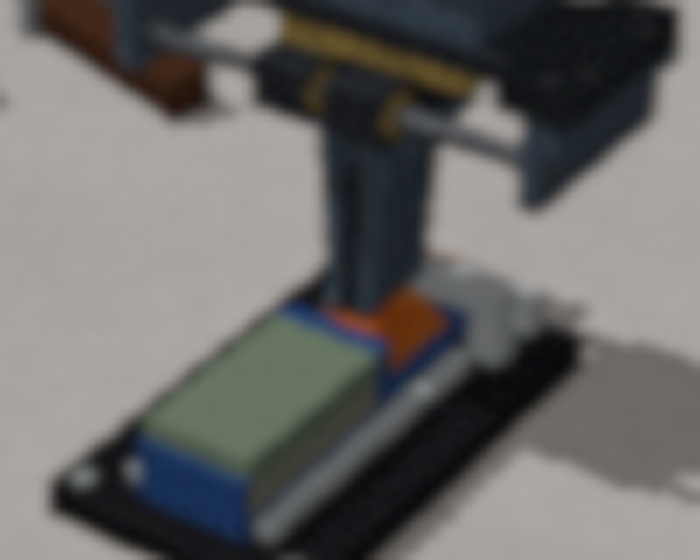

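View pics/s2o.png

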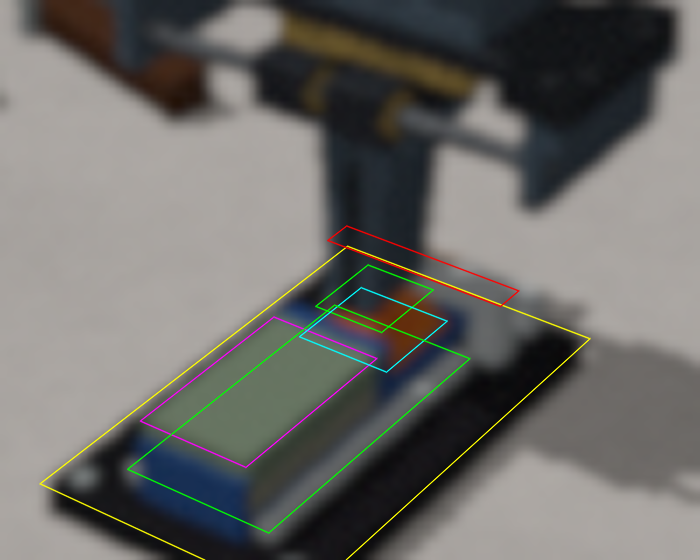

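```bash
python3 - <<'E'
from ov import *
s=bot.read_state()
i=bot.snapshot("side")[:,:,::-1].copy()
e=s["ee_pos"];R=np.array(s["ee_rot"])
c=proj("side",[e,e-[0,0,-.03]]);print(c, proj("side",[e+np.array([0,0,.03])]))
f=[(np.array([e+R@[a,0,b] for a,b in((.0135,.016),(.0135,-.016),(-.0135,-.016),(-.0135,.016))]),(0,255,0))]
b=(262,165,307,205)
a=cv2.resize(i[165:205,262:307],None,fx=16,fy=16,interpolation=cv2.INTER_NEAREST)
a=cv2.convertScaleAbs(a,alpha=1.6,beta=10)
q=((proj("side",f[0][0])-[262,165]+.5)*16-.5)
cv2.polylines(a,[q.astype(int)],True,(0,255,0),1)
cv2.imwrite("pics/s3.png",a)
E
```

```text
[[278.0248 192.0969]
 [278.3471 181.4856]] [[278.3471 181.4856]]
```

View pics/s3.png

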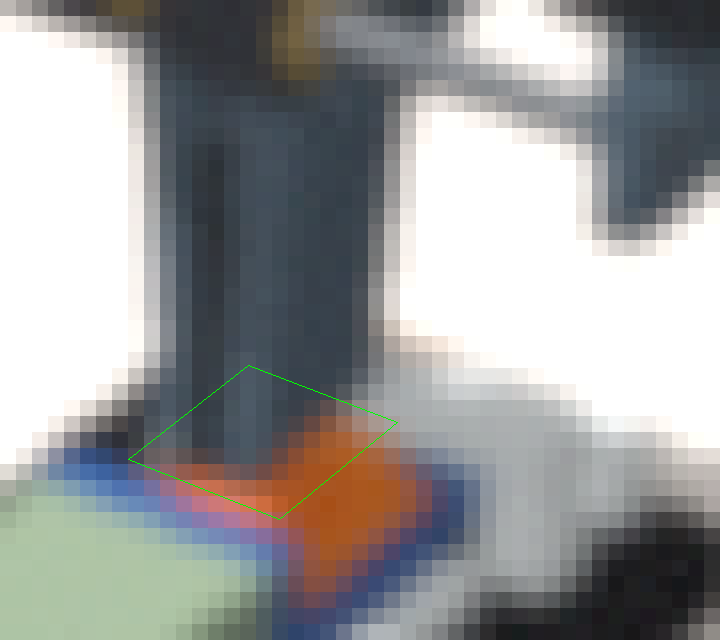

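Emit:
carry_out --deltas '[[[0,4,0],0],[[0,8,0],0],[[0,10,0],0],[[0,11,0],0],[[0,11.5,0],0],[[0,12,0],0],[[0,12,0],0]]'

```text
clock: 3.88
ee_pos: [0.6473, 0.007, 0.0328]
ee_rot: [[-0.241, -0.0, -0.971], [0.971, 0.0, -0.241], [0.0, -1.0, 0.0]]
wrist_force: [0.1, -0.4, 0.1]
gripper_width: 0.01
```

Emit:
carry_out --deltas '[[[0,0.5,0],0],[[0,1,0],0],[[0,1.5,0],0],[[0,2,0],0],[[0,2,0],0]]'

```text
clock: 4.3
ee_pos: [0.6474, 0.0071, 0.0315]
ee_rot: [[-0.241, 0.001, -0.971], [0.971, 0.0, -0.241], [-0.0, -1.0, -0.001]]
wrist_force: [-0.3, 0.7, 4.8]
gripper_width: 0.006
```

Emit:
carry_out --deltas '[[[0,0.5,0],0],[[0,1,0],0],[[0,1.5,0],0],[[0,2,0],0],[[0,2,0],0]]'

```text
clock: 4.72
ee_pos: [0.6474, 0.0071, 0.0295]
ee_rot: [[-0.241, 0.001, -0.971], [0.971, 0.0, -0.241], [-0.0, -1.0, -0.001]]
wrist_force: [-0.6, -0.7, 6.7]
gripper_width: 0.003
```

Emit:
carry_out --deltas '[[[0,0.5,0],0],[[0,1,0],0],[[0,1.5,0],0],[[0,2,0],0],[[0,2.5,0],0],[[0,2.5,0],0]]'

```text
clock: 5.22
ee_pos: [0.6474, 0.0071, 0.0274]
ee_rot: [[-0.241, 0.001, -0.971], [0.971, 0.0, -0.241], [-0.0, -1.0, -0.001]]
wrist_force: [-2.6, -0.3, 8.2]
gripper_width: 0.004
```

Emit:
carry_out --deltas '[[[0,0.5,0],0],[[0,1,0],0],[[0,1,0],0]]'

```text
clock: 5.47
ee_pos: [0.6474, 0.0071, 0.0266]
ee_rot: [[-0.241, 0.001, -0.971], [0.971, 0.0, -0.241], [-0.0, -1.0, -0.001]]
wrist_force: [-2.4, -0.2, 9.6]
gripper_width: 0.006
```

Emit:
carry_out --deltas '[[[0,0.4,0],0],[[0,0.8,0],0],[[0,1,0],0],[[0,1,0],0]]'

```text
clock: 5.8
ee_pos: [0.6475, 0.007, 0.0263]
ee_rot: [[-0.241, 0.001, -0.971], [0.971, 0.0, -0.241], [-0.0, -1.0, -0.001]]
wrist_force: [-2.7, 0.1, 12.2]
gripper_width: 0.002
```

Emit:
carry_out --deltas '[[[0,0.3,0],0],[[0,0.6,0],0],[[0,0.6,0],0]]'

```text
clock: 6.05
ee_pos: [0.6475, 0.0071, 0.0262]
ee_rot: [[-0.241, 0.001, -0.971], [0.971, 0.0, -0.241], [-0.0, -1.0, -0.001]]
wrist_force: [-4.6, -0.7, 16.0]
gripper_width: 0.006
```

Emit:
carry_out --deltas '[[[0,0,1],0],[[0,0,2],0],[[0,0,3],0],[[0,0,4],0],[[0,0,5],0]]'

```text
clock: 6.47
ee_pos: [0.6473, 0.007, 0.0267]
ee_rot: [[-0.24, 0.012, -0.971], [0.971, 0.002, -0.24], [-0.001, -1.0, -0.012]]
wrist_force: [5.7, 4.1, 8.9]
gripper_width: 0.003
```

Emit:
carry_out --deltas '[[[0,0.5,0],0],[[0,1,0],0],[[0,1,0],0]]'

```text
clock: 6.72
ee_pos: [0.6474, 0.007, 0.0263]
ee_rot: [[-0.24, 0.012, -0.971], [0.971, 0.002, -0.24], [-0.001, -1.0, -0.012]]
wrist_force: [3.7, 2.8, 13.6]
gripper_width: 0.007
```

Emit:
carry_out --deltas '[[[0,0.2,0.7],0],[[0,0.4,1.4],0],[[0,0.5,2],0],[[0,0.5,2],0]]'

```text
clock: 7.05
ee_pos: [0.6472, 0.0069, 0.0264]
ee_rot: [[-0.24, 0.016, -0.971], [0.971, 0.003, -0.24], [-0.001, -1.0, -0.016]]
wrist_force: [6.6, 3.4, 12.3]
gripper_width: 0.008
```

Emit:
carry_out --deltas '[[[0,0.2,0.7],0],[[0,0.3,1.4],0],[[0,0.4,2],0],[[0,0.4,2],0]]'

```text
clock: 7.38
ee_pos: [0.6462, 0.0061, 0.0264]
ee_rot: [[-0.24, 0.018, -0.971], [0.971, 0.002, -0.24], [-0.002, -1.0, -0.018]]
wrist_force: [8.0, 3.2, 12.0]
gripper_width: 0.005
```

Emit:
carry_out --deltas '[[[0,0.1,0.7],0],[[0,0.1,1.4],0],[[0,0.1,2],0],[[0,0.1,2],0]]'

```text
clock: 7.72
ee_pos: [0.6446, 0.0053, 0.0264]
ee_rot: [[-0.24, 0.019, -0.971], [0.971, 0.001, -0.24], [-0.003, -1.0, -0.019]]
wrist_force: [7.7, 2.8, 14.0]
gripper_width: 0.002
```

```bash
python3 - <<'E'
from ov import *
i=bot.snapshot("side")[:,:,::-1].copy(); j=cv2.imread("pics/side0.png")
overlay(i,"side",[],(225,175,315,245),7,"pics/a.png");overlay(j,"side",[],(225,175,315,245),7,"pics/b.png")
cv2.imwrite("pics/s4.png",np.vstack([cv2.imread("pics/a.png")[:, :],])); 
E
```

```text
(no output)
```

View pics/s4.png

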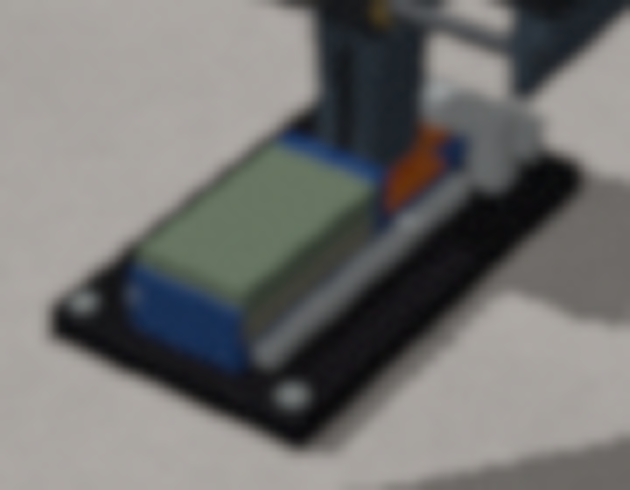

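Emit:
carry_out --deltas '[[[0,0,0.7],0],[[0,0,1.4],0],[[0,0,2.1],0],[[0,0,2.8],0],[[0,0,3],0]]'

```text
clock: 8.18
ee_pos: [0.6418, 0.0044, 0.0264]
ee_rot: [[-0.24, 0.019, -0.971], [0.971, 0.001, -0.24], [-0.004, -1.0, -0.019]]
wrist_force: [7.3, 2.7, 12.3]
gripper_width: 0.001
```

```bash
python3 - <<'E'
from ov import *
i=bot.snapshot("side")[:,:,::-1].copy(); cv2.imwrite("pics/side5.png",i)
j=cv2.imread("pics/side0.png")
f=lambda m:cv2.resize(m[192:236,228:296],None,fx=10,fy=10,interpolation=cv2.INTER_CUBIC)[:290]
f=lambda m:cv2.resize(m[204:234,228:296],None,fx=10,fy=10,interpolation=cv2.INTER_CUBIC)
cv2.imwrite("pics/s5.png",np.vstack([f(j),f(i)]))
E
```

```text
(no output)
```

View pics/s5.png

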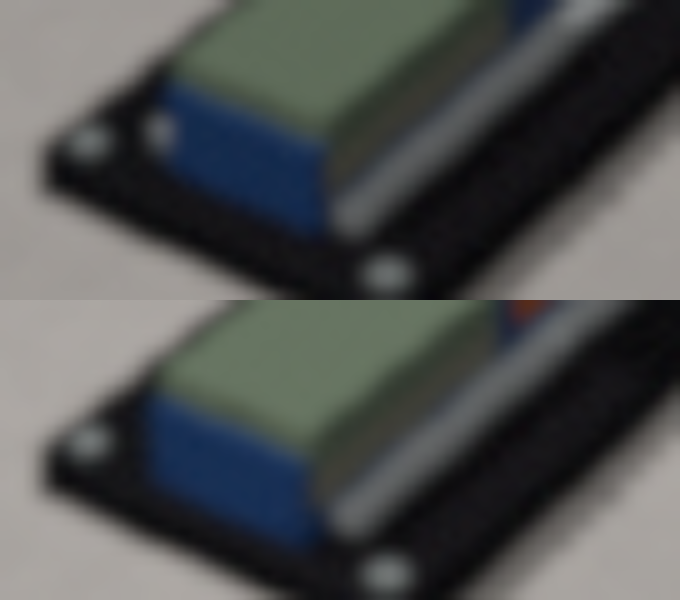

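Emit:
carry_out --deltas '[[[0,0.1,0.8],0],[[0,0.2,1.6],0],[[0,0.3,2.4],0],[[0,0.3,3.2],0],[[0,0.3,4.0],0],[[0,0.3,4.8],0],[[0,0.3,5.6],0]]'

```text
clock: 8.82
ee_pos: [0.637, 0.0031, 0.0263]
ee_rot: [[-0.24, 0.021, -0.971], [0.971, 0.001, -0.24], [-0.004, -1.0, -0.02]]
wrist_force: [8.8, 3.6, 13.1]
gripper_width: 0.01
```

Emit:
carry_out --deltas '[[[0,0.05,0.9],0],[[0,0.1,1.8],0],[[0,0.1,2.7],0],[[0,0.1,3.6],0],[[0,0.2,4.5],0],[[0,0.2,5.4],0],[[0,0.2,6.3],0],[[0,0.2,7.2],0],[[0,0.2,8],0]]'

```text
clock: 9.57
ee_pos: [0.6297, 0.0011, 0.0264]
ee_rot: [[-0.24, 0.022, -0.97], [0.971, 0.001, -0.24], [-0.004, -1.0, -0.021]]
wrist_force: [9.3, 3.0, 14.2]
gripper_width: 0.005
```

Emit:
carry_out --deltas '[[[0,0.05,0.9],0],[[0,0.1,1.8],0],[[0,0.1,2.7],0],[[0,0.1,3.6],0],[[0,0.1,4.5],0],[[0,0.1,5.4],0],[[0,0.1,6.3],0],[[0,0.1,7.2],0],[[0,0.1,8],0]]'

```text
clock: 10.32
ee_pos: [0.6223, -0.0008, 0.0264]
ee_rot: [[-0.24, 0.022, -0.97], [0.971, 0.001, -0.24], [-0.004, -1.0, -0.022]]
wrist_force: [8.2, 2.7, 14.9]
gripper_width: 0.007
```

```bash
python3 - <<'E'
from ov import *
i=bot.snapshot("side")[:,:,::-1].copy(); cv2.imwrite("pics/side6.png",i)
overlay(i,"side",[],(225,165,315,245),8,"pics/s6.png")
E
```

```text
(no output)
```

View pics/s6.png

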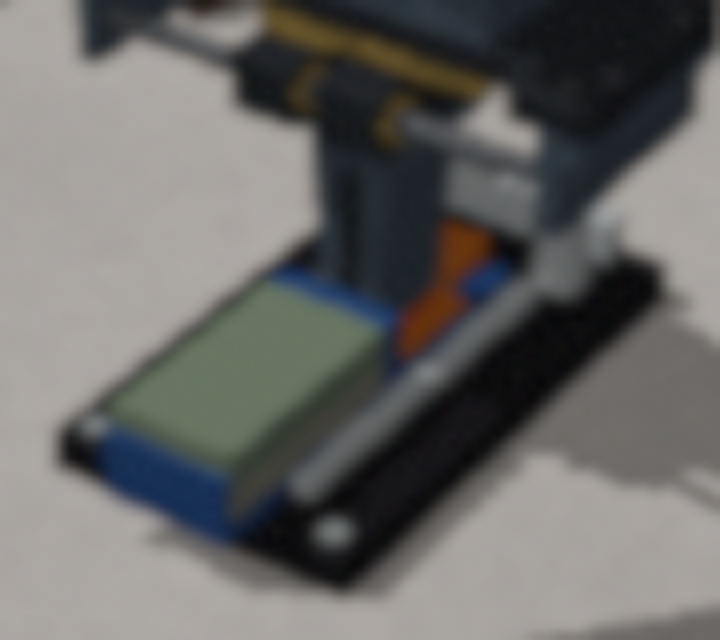

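Emit:
carry_out --deltas '[[[0,0,0.9],0],[[0,0,1.8],0],[[0,0,2.7],0],[[0,0,3.6],0],[[0,0,4.5],0],[[0,0,5.4],0],[[0,0,6.3],0],[[0,0,7.2],0],[[0,0,8],0]]'

```text
clock: 11.12
ee_pos: [0.6146, -0.0028, 0.0264]
ee_rot: [[-0.24, 0.023, -0.97], [0.971, 0.001, -0.24], [-0.004, -1.0, -0.022]]
wrist_force: [9.0, 3.3, 14.8]
gripper_width: 0.006
```

Emit:
carry_out --deltas '[[[0,0,0.9],0],[[0,0,1.8],0],[[0,0,2.7],0],[[0,0,3.6],0],[[0,0,4.5],0],[[0,0,5.0],0],[[0,0,5.0],0]]'

```text
clock: 11.7
ee_pos: [0.6098, -0.0041, 0.0264]
ee_rot: [[-0.24, 0.022, -0.97], [0.971, 0.001, -0.24], [-0.005, -1.0, -0.022]]
wrist_force: [8.9, 2.7, 14.6]
gripper_width: 0.003
```

```bash
python3 - <<'E'
from ov import *
i=bot.snapshot("side")[:,:,::-1].copy(); cv2.imwrite("pics/side7.png",i)
for d in(36,):
    p=w(D,[[-d/1e3,0,0]])[0]; p=[p[0],p[1],D[2]]
overlay(i,"side",dockpolys(p)[1:2],(225,165,315,245),8,"pics/s7.png")
E
```

```text
(no output)
```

View pics/s7.png

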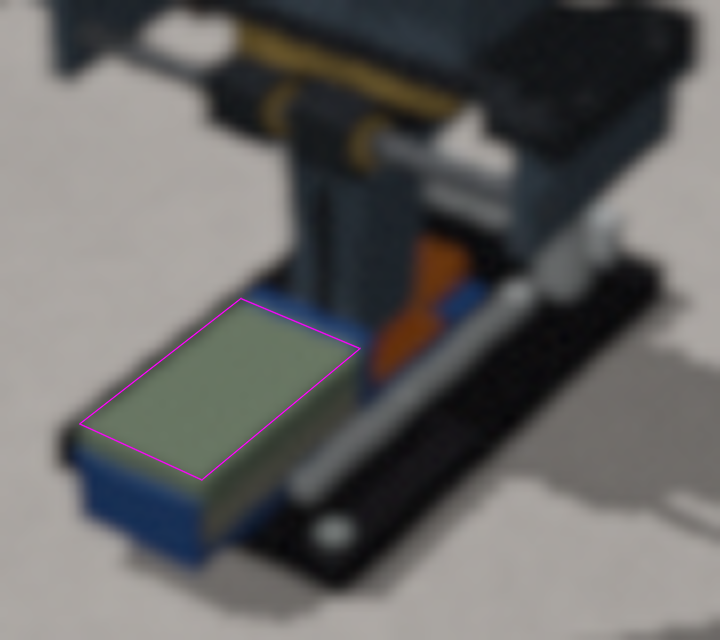

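Emit:
carry_out --deltas '[[[0,-0.5,-1],0],[[0,-1,-2],0],[[0,-2,-3],0],[[0,-4,-3.5],0],[[0,-7,-3.5],0],[[0,-12,-3.5],0],[[0,-22,-3.5],0],[[0,-38,-3.5],0],[[0,-52,-3.5],0],[[0,-60,-3.5],0]]'

```text
clock: 12.58
ee_pos: [0.6033, -0.0038, 0.0824]
ee_rot: [[-0.241, 0.0, -0.971], [0.971, 0.0, -0.241], [0.0, -1.0, -0.0]]
wrist_force: [0.0, -0.9, -0.1]
gripper_width: 0.0
```

Emit:
carry_out --deltas '[[[0,0,3],0],[[0,0,10],0],[[0,0,20],0],[[0,0,30],0],[[0,0,38],0],[[0,0,44],0],[[0,0,48],0],[[0,0,50],0],[[0,0,50],0],[[0,0,50],0]]' --jaw -1

```text
clock: 13.42
ee_pos: [0.5553, -0.0159, 0.0813]
ee_rot: [[-0.241, 0.001, -0.971], [0.971, 0.0, -0.241], [-0.0, -1.0, -0.001]]
wrist_force: [0.9, -0.1, -0.9]
gripper_width: 0.704
```

```bash
python3 - <<'E'
from ov import *
i=bot.snapshot("side")[:,:,::-1].copy(); cv2.imwrite("pics/side8.png",i)
for d in(37,):
    p=w(D,[[-d/1e3,0,0]])[0]; p=[p[0],p[1],D[2]]
overlay(i,"side",dockpolys(p)[1:2]+dockpolys(D)[:1],(225,165,315,245),8,"pics/s8.png")
s=bot.read_state();print(s["ee_pos"],s["wrist_force"])
t=bot.snapshot("top")[:,:,::-1].copy();cv2.imwrite("pics/top8.png",t)
E
```

```text
[ 0.5554 -0.0158  0.0813] [-0.6019 -0.3019 -0.4645]
```

View pics/s8.png

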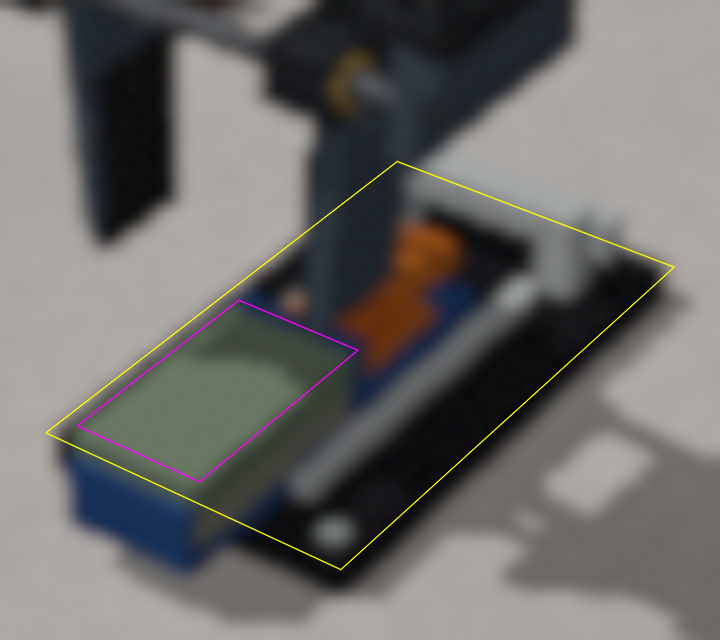

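View pics/top8.png

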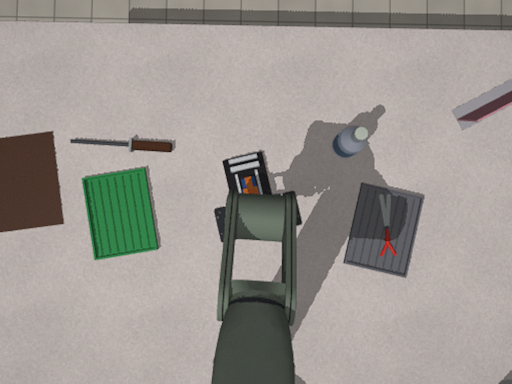

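```bash
python3 - <<'E'
from ov import *
t=cv2.imread("pics/top8.png");i=cv2.imread("pics/side8.png");i0=cv2.imread("pics/side0.png")
overlay(t,"top",dockpolys(D)[:1],(210,140,300,220),8,"pics/t8.png")
P=lambda d:[D[0]-d*np.cos(D[2]),D[1]-d*np.sin(D[2]),D[2]]
f=lambda a:np.array([[-62,21,45],[-62,-21,45],[12,-21,45],[12,21,45]])/1e3
bottom=lambda p:(w(p,np.array([[-65,21,45],[-65,-21,45],[-65,-21,15],[-65,21,15]])/1e3),(0,255,255))
# predicted offset of d=0 in side0 for reference
overlay(i0,"side",[bottom(P(0))]+dockpolys(D)[1:2],(228,190,288,240),12,"pics/r0.png")
overlay(i,"side",[bottom(P(.040))]+dockpolys(P(.040))[1:2],(228,190,288,240),12,"pics/r8.png")
E
```

```text
(no output)
```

View pics/t8.png

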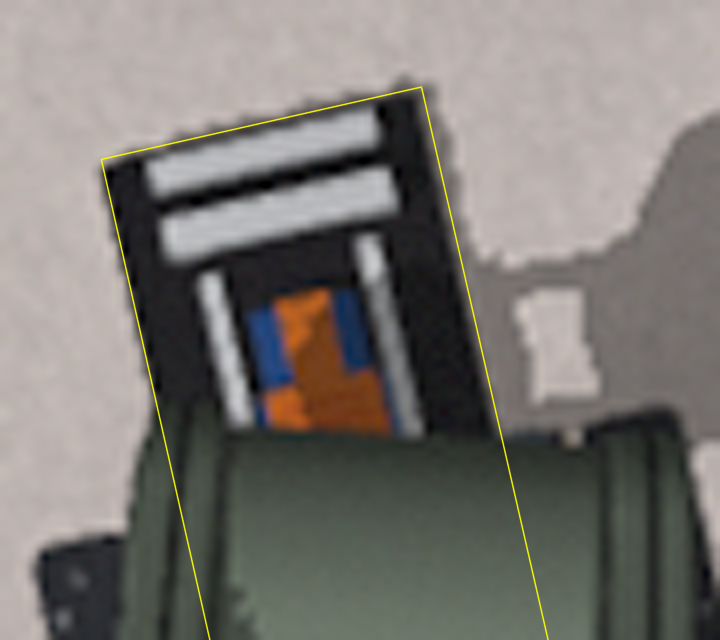

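View pics/r0.png

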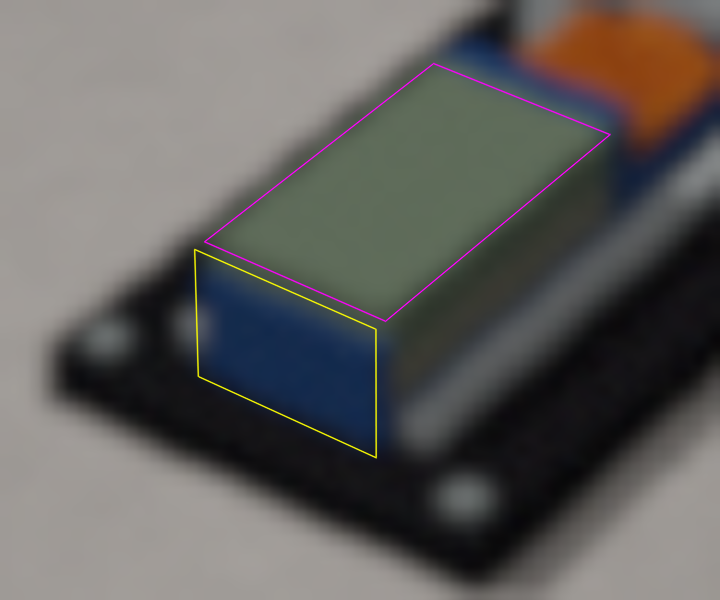

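View pics/r8.png

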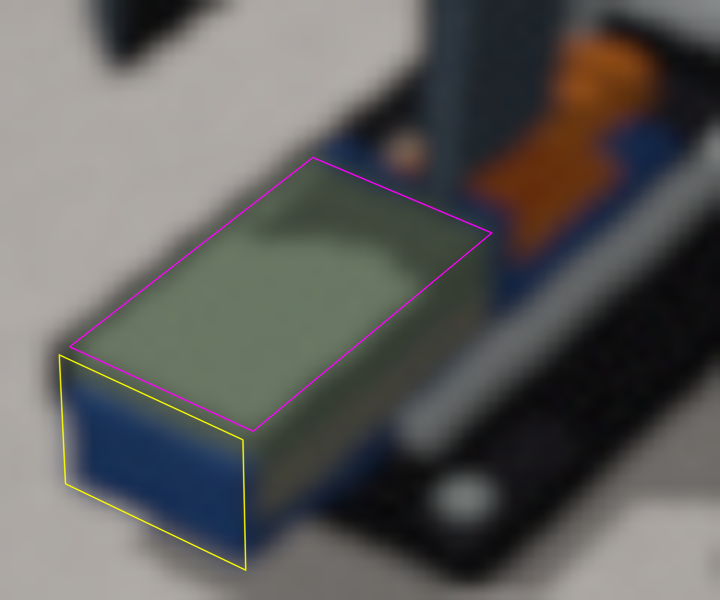

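```bash
python3 - <<'E'
from h import *
p=w(D,[[-.0565,-.0005,.0265]])[0];print(p)
goal(p,D[2]+np.pi/2)
E
```

```text
[ 0.5535 -0.0159  0.0265]
delta mm [ 0.3706 54.7674  1.9375] turn 0.00034955890441068505 n>= 1.3142173796394732
```

Emit:
carry_out --deltas '[[[0.3,6,0.5],0],[[0.3,18,1],0],[[0.3,31,2],0],[[0.3,42,2],0],[[0.3,49,2],0],[[0.3,53,2],0],[[0.3,54,2],0],[[0.3,54,2],0],[[0.3,54,2],0]]'

```text
clock: 14.27
ee_pos: [0.5534, -0.016, 0.0277]
ee_rot: [[-0.241, 0.001, -0.971], [0.971, 0.0, -0.241], [-0.0, -1.0, -0.001]]
wrist_force: [-0.3, -0.6, -0.0]
gripper_width: 0.998
```

```bash
python3 - <<'E'
from ov import *
i=bot.snapshot("side")[:,:,::-1].copy()
overlay(i,"side",[],(215,155,315,245),7,"pics/s9.png")
s=bot.read_state();print(s["ee_pos"],s["wrist_force"],s["gripper_width"])
E
```

```text
[ 0.5535 -0.0161  0.0278] [-0.4641  0.736   0.6707] 1.0024638586053656
```

View pics/s9.png

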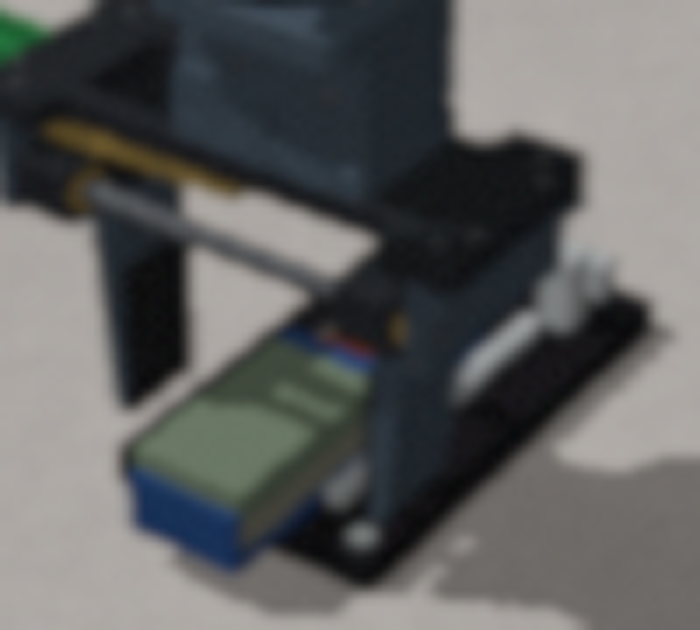

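Emit:
carry_out --deltas '[[[0,1,0],0],[[0,1.5,0],0],[[0,1.5,0],0],[[0,1.5,0],0],[[0,1.5,0],0],[[0,1.5,0],0],[[0,1.5,0],0],[[0,1.5,0],0],[[0,1.5,0],0],[[0,1.5,0],0]]' --jaw 1

```text
clock: 15.15
ee_pos: [0.5529, -0.0161, 0.0258]
ee_rot: [[-0.241, 0.0, -0.971], [0.971, 0.0, -0.241], [0.0, -1.0, -0.0]]
wrist_force: [0.2, 0.0, 0.4]
gripper_width: 0.458
```

Emit:
carry_out --deltas '[[[0,0,0],0],[[0,0,0],0],[[0,0,0],0],[[0,0,0],0]]'

```text
clock: 15.48
ee_pos: [0.5529, -0.0161, 0.0257]
ee_rot: [[-0.241, 0.0, -0.971], [0.971, 0.0, -0.241], [0.0, -1.0, -0.0]]
wrist_force: [-0.5, -0.0, -0.8]
gripper_width: 0.461
```

Emit:
carry_out --deltas '[[[0,-1,0],0],[[0,-3,0],0],[[0,-7,0],0],[[0,-13,0],0],[[0,-21,0],0],[[0,-31,0],0],[[0,-41,0],0],[[0,-49,0],0],[[0,-54,0],0],[[0,-56,0],0]]'

```text
clock: 16.32
ee_pos: [0.5536, -0.016, 0.0832]
ee_rot: [[-0.241, 0.002, -0.971], [0.971, -0.0, -0.241], [-0.001, -1.0, -0.002]]
wrist_force: [-0.0, -0.6, -2.1]
gripper_width: 0.456
```

Emit:
carry_out --deltas '[[[0,0,0],0],[[0,0,0],0]]'

```text
clock: 16.48
ee_pos: [0.5527, -0.016, 0.0816]
ee_rot: [[-0.241, -0.0, -0.971], [0.971, 0.0, -0.241], [0.0, -1.0, 0.0]]
wrist_force: [-0.5, -0.6, -1.5]
gripper_width: 0.462
```

```bash
python3 - <<'E'
from ov import *
i=bot.snapshot("side")[:,:,::-1].copy(); t=bot.snapshot("top")[:,:,::-1].copy(); cv2.imwrite("pics/top10.png",t)
overlay(i,"side",[],(205,125,325,230),6,"pics/s10.png")
s=bot.read_state();print(s["ee_pos"],s["wrist_force"],s["moment"],s["gripper_width"],s["joint_positions"])
E
```

```text
[ 0.5525 -0.016   0.0812] [ 0.243   0.4349 -2.1281] [-0.0156  0.0201 -0.0464] 0.4581554043591849 [-0.0498  0.4034  1.8027  0.0001  0.9368 -1.8639]
```

View pics/s10.png

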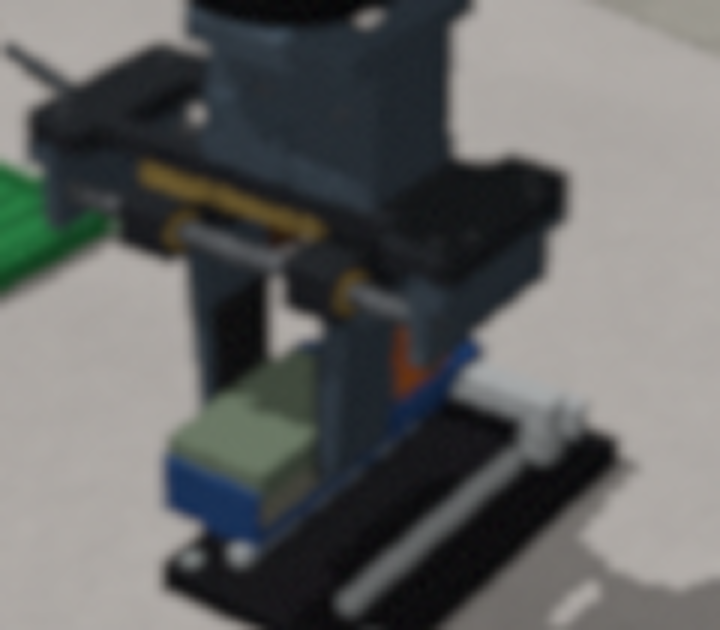

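```bash
python3 - <<'E'
from h import *
goal([.5263,.3233,.0812],.1863+np.pi/2)
E
```

```text
delta mm [335.6262   0.0963 -56.3176] turn 0.05696755814460275 n>= 8.16111281208288
```

Emit:
carry_out --deltas '[[[3,0,-0.5],0],[[10,0,-1.5],0.002],[[22,0,-4],0.005],[[38,0,-6],0.008],[[57,0,-9],0.011],[[78,0,-13],0.014],[[100,0,-17],0.018],[[123,0,-21],0.022],[[146,0,-25],0.026],[[169,0,-28],0.03]]'

```text
clock: 17.42
ee_pos: [0.539, 0.1565, 0.0815]
ee_rot: [[-0.212, -0.0, -0.977], [0.977, 0.0, -0.212], [0.0, -1.0, 0.0]]
wrist_force: [0.5, -0.2, -2.1]
gripper_width: 0.462
```

Emit:
carry_out --deltas '[[[22,0,-4],0.003],[[44,0,-7],0.006],[[66,0,-11],0.01],[[87,0,-15],0.014],[[107,0,-18],0.018],[[125,0,-21],0.021],[[141,0,-24],0.024],[[154,0,-26],0.026],[[162,0,-27.5],0.027],[[166,0,-28],0.027]]'

```text
clock: 18.25
ee_pos: [0.5313, 0.3241, 0.0815]
ee_rot: [[-0.186, -0.0, -0.983], [0.983, 0.0, -0.186], [0.0, -1.0, 0.0]]
wrist_force: [-0.3, -0.1, -2.0]
gripper_width: 0.46
```

Emit:
carry_out --deltas '[[[0,0,0],0],[[0,0,0],0],[[0,0,0],0],[[0,0,0],0]]'

```text
clock: 18.58
ee_pos: [0.5317, 0.3221, 0.0818]
ee_rot: [[-0.184, -0.0, -0.983], [0.983, -0.0, -0.184], [-0.0, -1.0, 0.0]]
wrist_force: [-0.7, -0.2, -1.4]
gripper_width: 0.461
```

```bash
python3 - <<'E'
from ov import *
i=bot.snapshot("side")[:,:,::-1].copy(); t=bot.snapshot("top")[:,:,::-1].copy(); cv2.imwrite("pics/top11.png",t)
overlay(i,"side",[],(110,70,250,200),5,"pics/s11.png");overlay(t,"top",[],(60,130,190,270),4,"pics/t11.png")
s=bot.read_state();print(s["ee_pos"],s["wrist_force"],s["gripper_width"])
goal([.5263,.3233,.0157],.1863+np.pi/2)
E
```

```text
[0.5318 0.3222 0.0818] [-0.8614 -0.5352 -1.8622] 0.46201131305348236
delta mm [ 2.0462 66.1493  5.1888] turn -0.0009593062476067615 n>= 1.5919433975039954
```

View pics/s11.png

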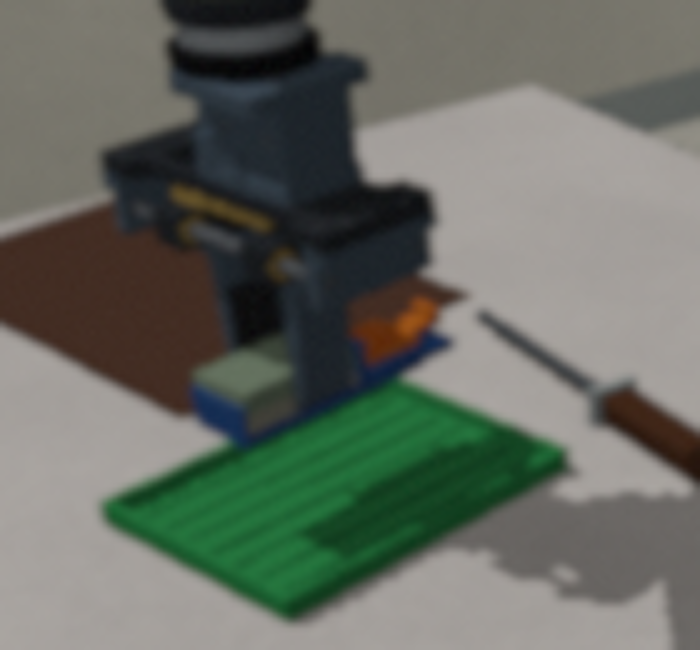

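View pics/t11.png

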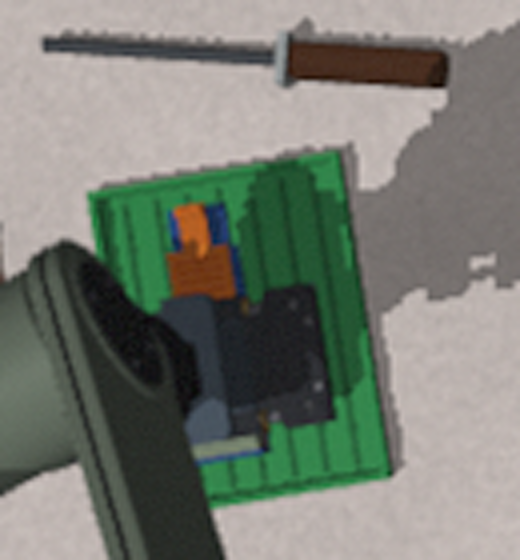

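Emit:
carry_out --deltas '[[[0.3,4,0.5],0],[[1,13,1.5],0],[[1.5,25,3],0],[[2,37,4],0],[[2,47,5],0],[[2,54,5],0],[[2,58,5],0],[[2,60,5],0],[[2,60,5],0],[[2,60,5],0]]'

```text
clock: 19.52
ee_pos: [0.5268, 0.3241, 0.0221]
ee_rot: [[-0.185, 0.001, -0.983], [0.983, 0.001, -0.185], [0.0, -1.0, -0.001]]
wrist_force: [0.7, -0.5, -2.1]
gripper_width: 0.457
```

Emit:
carry_out --deltas '[[[0,1,0],0],[[0,2,0],0],[[0,3,0],0],[[0,4,0],0],[[0,4.5,0],0],[[0,5,0],0],[[0,5,0],0],[[0,5,0],0]]'

```text
clock: 20.18
ee_pos: [0.5264, 0.324, 0.0167]
ee_rot: [[-0.185, 0.0, -0.983], [0.983, 0.0, -0.185], [0.0, -1.0, -0.0]]
wrist_force: [0.1, -0.1, -2.3]
gripper_width: 0.457
```

Emit:
carry_out --deltas '[[[0,0.3,0],0],[[0,0.6,0],0],[[0,0.9,0],0],[[0,1.0,0],0],[[0,1.0,0],0]]'

```text
clock: 20.6
ee_pos: [0.5264, 0.324, 0.0158]
ee_rot: [[-0.185, 0.0, -0.983], [0.983, 0.0, -0.185], [0.0, -1.0, -0.0]]
wrist_force: [-0.1, -0.4, -2.0]
gripper_width: 0.459
```

Emit:
carry_out --deltas '[[[0,0.2,0],0],[[0,0.4,0],0],[[0,0.5,0],0],[[0,0.5,0],0]]'

```text
clock: 20.93
ee_pos: [0.5264, 0.3239, 0.0158]
ee_rot: [[-0.185, 0.0, -0.983], [0.983, 0.0, -0.185], [0.0, -1.0, -0.0]]
wrist_force: [-1.0, 0.0, 3.4]
gripper_width: 0.46
```

Emit:
carry_out --deltas '[[[0,0,0],0],[[0,-0.2,0],0],[[0,-0.2,0],0],[[0,-0.2,0],0],[[0,-0.2,0],0],[[0,-0.2,0],0],[[0,-0.2,0],0]]' --jaw -0.6

```text
clock: 21.52
ee_pos: [0.5264, 0.324, 0.0154]
ee_rot: [[-0.185, -0.0, -0.983], [0.983, 0.0, -0.185], [0.0, -1.0, -0.0]]
wrist_force: [0.5, -1.2, 0.2]
gripper_width: 0.801
```

Emit:
carry_out --deltas '[[[0,-2,0],0],[[0,-6,0],0],[[0,-14,0],0],[[0,-26,0],0],[[0,-42,0],0],[[0,-60,0],0],[[0,-80,0],0],[[0,-100,0],0],[[0,-115,0],0],[[0,-120,0],0]]'

```text
clock: 22.35
ee_pos: [0.5278, 0.3248, 0.1392]
ee_rot: [[-0.185, 0.005, -0.983], [0.983, 0.003, -0.185], [0.002, -1.0, -0.006]]
wrist_force: [0.8, 0.1, -0.5]
gripper_width: 0.803
```

Emit:
carry_out --deltas '[[[0,-5,10],0],[[0,-10,30],0],[[0,-18,55],0],[[0,-26,80],0],[[0,-34,105],0],[[0,-40,125],0],[[0,-45,140],0],[[0,-48,148],0],[[0,-50,150],0],[[0,-50,150],0]]'

```text
clock: 23.18
ee_pos: [0.379, 0.2963, 0.1858]
ee_rot: [[-0.186, 0.001, -0.983], [0.983, 0.001, -0.186], [0.0, -1.0, -0.001]]
wrist_force: [-0.2, -0.3, -0.6]
gripper_width: 0.799
```

```bash
python3 - <<'E'
from ov import *
i=bot.snapshot("side")[:,:,::-1].copy(); t=bot.snapshot("top")[:,:,::-1].copy(); cv2.imwrite("pics/top12.png",t); cv2.imwrite("pics/side12.png",i)
overlay(i,"side",[],(110,120,250,210),5,"pics/s12.png");overlay(t,"top",[],(60,150,190,280),4.5,"pics/t12.png")
s=bot.read_state();print(s["ee_pos"],s["wrist_force"],s["gripper_width"])
E
```

```text
[0.3797 0.2964 0.1852] [ 1.2077  0.0083 -0.3323] 0.800398889237478
```

View pics/s12.png

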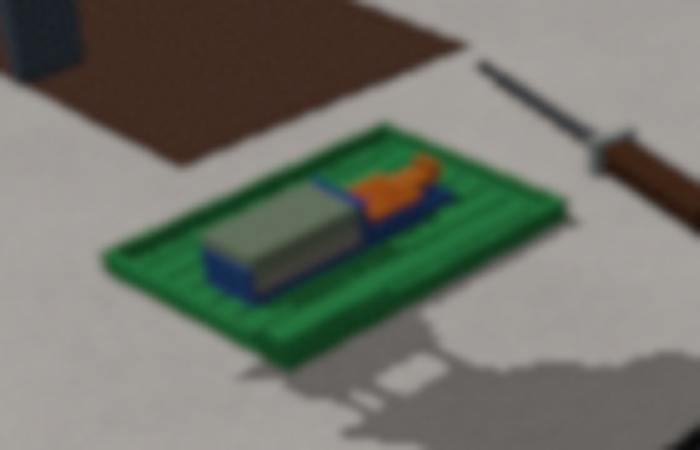

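View pics/t12.png

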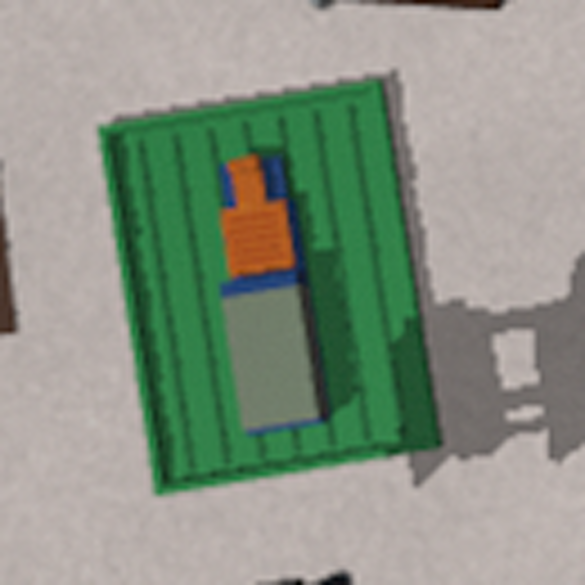

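View pics/top12.png

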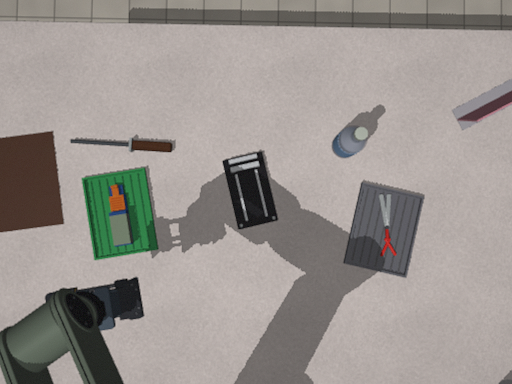

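The cartridge lies flat and stone up in the green tray, spanning crop pixels (225,155) to (325,430), well inside the walls. The hone (150,145), bottle (350,140) and scissors (388,225) are where they were at the start. The gripper is clear of everything.

Emit:
carry_out --deltas '[[[0,0,0],0],[[0,0,0],0],[[0,0,0],0],[[0,0,0],0]]'

```text
clock: 23.62
ee_pos: [0.3792, 0.2961, 0.1851]
ee_rot: [[-0.185, -0.0, -0.983], [0.983, -0.0, -0.185], [-0.0, -1.0, 0.0]]
wrist_force: [-0.2, 0.9, 0.1]
gripper_width: 0.801
```

```bash
python3 - <<'E'
from cell import bot
print(bot.read_state()["joint_velocities"]); print(bot.sign_off())
E
```

```text
[ 0.00045268 -0.00565228  0.00264587  0.00023401  0.00139099  0.00103599]
the job is handed in; nothing more can be done
None
```

The worn cartridge is out of the dock and lies flat, stone up, in the green rinse tray. I let go of it and handed the job in at about 23.7 s; no verdict was reported.

- **Release pad:** I pressed it to its stop with the fingers shut. The highest reading was 16 N, with the spoil limit at 25 N.
- **Drawing out:** I drew the cartridge out about 39 mm with the pad held down. It came along by friction between the fingers and the pad, at about 7–10 N, not by pushing on the lip. As the pull began, the press dipped to about 9 N and the pad rose about 0.5 mm off its stop. That is still inside the 1.5 mm where the latch stays clear. I pressed it down again before the cartridge moved.
- **Placing:** I gripped the stone block, lifted it straight up, and set it down in the tray with about 3 N of contact before opening the fingers.

**Last checks:** the final top and side pictures show the cartridge well inside the tray walls. The scissors, bottle and honing rod look unmoved by eye. The arm was still and clear of everything.

**Disagreement:** the side camera placed the dock about 1 pixel (2–3 mm) off from the top camera. I worked from the top view, and it caused no trouble. The forces are readings at the end of each move, so brief peaks in between were not seen.

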